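# Put three mixed-up containers back on their own stands

### The job

The two bottles and the jar on the bench each stand on a stand of the wrong colour. Put each container on the stand that has the colour of its own cap or lid, standing upright inside the rim; the black stand is there to park one meanwhile and ends up empty. Keep the containers upright, set them down gently rather than dropping them, and leave the tip box, label roll and timer between the stands where they are.

Things in the scene. Friction and masses are not known exactly. Their poses are not given: they have to be found in the camera images.
- blue_cap_bottle: Clear/white round reagent bottle with a light blue screw cap and a red label band; body 52 mm in diameter, 89 mm high in all. Grip it by the body, at any height up to 75 mm above its base. 0.14 kg. Origin: centre of its underside; z up along the bottle.
- amber_bottle: Brown (amber) round reagent bottle with a white screw cap and a blue label band; body 66 mm in diameter, 121 mm high in all. Grip it by the body, about 70 to 95 mm above its base (the shoulder is as solid as the full width up to 115 mm; the cap itself offers no grip). 0.22 kg. Origin: centre of its underside; z up along the bottle.
- yellow_lid_jar: White specimen jar with a broad yellow screw lid; lid 62 mm in diameter from 56 to 69 mm above the base, body below it 57 mm in diameter, 69 mm high in all. Grip it across the lid. 0.045 kg. Origin: centre of its underside; z up along the jar.
- blue_stand: Fixed low round blue plastic holder, 100 mm across and 12 mm high, with a raised rim 10 mm wide round a flat recess 80 mm across, with a dark rubber disc in the middle; the recess floor is 6 mm above the bench. Origin: centre of its underside, on the bench; z up.
- white_stand: Fixed low round white plastic holder, 100 mm across and 12 mm high, with a raised rim 10 mm wide round a flat recess 80 mm across, with a dark rubber disc in the middle; the recess floor is 6 mm above the bench. Origin: centre of its underside, on the bench; z up.
- yellow_stand: Fixed low round yellow plastic holder, 100 mm across and 12 mm high, with a raised rim 10 mm wide round a flat recess 80 mm across, with a dark rubber disc in the middle; the recess floor is 6 mm above the bench. Origin: centre of its underside, on the bench; z up.
- black_stand: Fixed low round black plastic holder, 100 mm across and 12 mm high, with a raised rim 10 mm wide round a flat recess 80 mm across, with a dark rubber disc in the middle; the recess floor is 6 mm above the bench. It belongs to none of the containers and is empty at the start. Origin: centre of its underside, on the bench; z up.
- tips: Bystander: pipette tip box, teal body with clear lid, 73 x 118 mm and 67 mm high, loose; its long side (own y) lies roughly along world x. Origin: centre of its underside.
- labels: Bystander: roll of white labels lying flat, 72 mm in diameter, 38 mm high, loose. Origin: centre of its underside.
- timer: Bystander: white laboratory timer with red and grey keys, 64 x 68 mm, 26 mm high, loose. Origin: centre of its underside.
Mind the look-alikes: they are no part of the job. There is more than one size of the amber_bottle; the job needs the larger.

How it is judged:
By the outcome, as a careful person would: the job done as asked, in the order asked, and still so for the second after the job is handed in, with the robot touching nothing.
It also fails if it takes over 122 s, if anything falls off the work surface, if the arm or the gripper's body presses on something with over 40 N, if the wrist force passes 120 N, or if a joint passes its speed limit or range.

### The arm

A 6-joint arm with a two-finger parallel gripper is mounted at the origin on a cart in front of the work surface, level with it; the furniture and walls round the work are solid. World frame = base frame: x ahead of the robot, y to its left, z up, the work surface at z = 0. Lengths are in m, angles in rad, forces in N, time in s.
With the tool pointing down it reaches from about 0.325 to 0.775 m from the base axis. Payload 5.5 kg.
Tool frame: the origin (TCP) lies at the very end of the fingers, on their centre line; the grasp point (between the pads) lies r.grip_depth behind it (r.grip_depth is the distance from the TCP to the grasp point, in m); z points along the fingers, y is the line along which they close (so a half turn about z gives the same grasp; the last joint's range is limited). The gripper opens to 85 mm and grips with 20 to 120 N. Pads are 22 mm wide; open, the fingers measure 114 mm over their backs; the gripper's body (76 mm by 85 mm) begins 54 mm behind the grasp point. The pads swing forward as they close: fully open they stand 13 mm farther back than shut.
Start: joints at [-1.39, 0.091, 1.231, -0, 1.82, -0.057], TCP at [0.141, -0.583, 0.231] pointing down, gripper open.
Joint ranges: [-2.87, 2.87], [-0.86, 2.18], [0.17, 2.46], [-1.51, 4.65], [0.06, 2.69], [-2.65, 2.65]. Speed limits (rad/s): [2.57, 2.57, 3.01, 3.14, 3.14, 3.14].

### API

Orientations are given as a unit quaternion [w, x, y, z].
In Python, from station import r gives the robot as it stands. The module is installed in compiled form; this text tells all that it offers.
- The arm moves only by the shell command python3 -m pendant 'ROWS' [FORCE]. ROWS is JSON, a list of rows, each an object of numbers: "ax", "ay", "az": the turn, a rotation vector about the tool's x, y, z in degrees; "x", "y", "z": the shift along the tool's x, y, z in cm; "fingers": the opening, from 0 (shut) to 1 (fully open). In form: [{"ax": .., "ay": .., "az": .., "x": .., "y": .., "z": .., "fingers": ..}, ...]. A call has 1 to 5 rows; each row shifts and turns the commanded pose from where the row before left it, along the tool's axes as they then stand; what a row does not reach is not made up. A row lasts 1/12 s, in which the tool goes at most 41.7 mm and 7.16 degrees, less where a joint would pass 70% of its speed; a pose out of reach is approached as far as the arm can. A call with a gripper value outside its range is refused whole. The fingers move at their own pace and stop on an object; FORCE is the grip in N (left out, the last holds). Time passes only in rows, so rows that do not move let the fingers close. It gives the time, the measured TCP pose, the force, the opening and the grip force at its end, in the units of the state.
- r.observe(): the state, without advancing time (a new reading comes with each control period).
- r.capture(name): name is "side" or "top"; returns the picture (480x640x3 uint8, blue, green, red); there is no depth.
- r.get_calibration(name): a dict with "intrinsics" (3x3 intrinsics, pixels), "R" (3x3) and "t" (3): a world point X has camera coordinates R X + t. Camera axes: x right, y down, z forward; pixel columns grow to the right and rows downward; lengths in m; the calibration is good to about 2 mm. A picture is of the moment at which its call begins. get_calibration takes no time and is no camera call.
- r.close_job(): hands the job in; it is judged then, once.
The state is a dict: "clock": time; "joint_pos": joint angles; "qd": joint speeds; "effort": joint torques, N m; "position": TCP position; "orientation": TCP orientation; "force": force on the tool from outside, world axes, zero at the start; "ft_torque": the same for the moment, N m; "gripper_width": finger opening in m; "finger_force": force on a finger pad.
Only numpy, scipy, OpenCV 4.12 (cv2) and the standard library are available. Lean on these libraries where they do the work, as an engineer would, in place of code of your own. Each camera call takes 0.05 s, during which the arm holds its last target. There are 200 camera calls.

## Working session

There is one attempt and no reset: what is moved stays moved. The work goes in short steps, Python scripts to look and compute and a shell command to move; the robot and the scene stay as the last step left them, time stands still between calls to the robot, and variables do not carry over. Pictures are saved under pics/ and viewed, at most 14 in all, crops included, and the job is handed in when it is done.

```bash
mkdir -p pics; python3 - <<'E'
from station import r
import cv2
for n in("top","side"):
    cv2.imwrite(f"pics/{n}0.png",r.capture(n)); c=r.get_calibration(n); print(n,c)
s=r.observe(); print(s, r.grip_depth)
E
```

```text
top {'intrinsics': array([[475.27415703,   0.        , 313.53188763],
       [  0.        , 475.27415703, 248.05872614],
       [  0.        ,   0.        ,   1.        ]]), 'R': array([[ 0.05969322, -0.99818855,  0.0075063 ],
       [-0.9689485 , -0.05974892, -0.23993512],
       [ 0.23994898,  0.00704928, -0.97075991]]), 't': array([-0.16469742,  0.50271116,  1.36155921])}
side {'intrinsics': array([[564.12906194,   0.        , 321.01613245],
       [  0.        , 564.12906194, 245.76869698],
       [  0.        ,   0.        ,   1.        ]]), 'R': array([[ 0.9977718 ,  0.06670469,  0.00138414],
       [ 0.044342  , -0.64748315, -0.76078864],
       [-0.04985196,  0.75915483, -0.64899825]]), 't': array([-0.46334196, -0.08150421,  1.95292935])}
{'clock': 0.1, 'joint_pos': array([-1.38971535e+00,  9.17966700e-02,  1.23179177e+00,  3.02110424e-05,
        1.81975516e+00, -5.66995714e-02]), 'qd': array([-0.00032252, -0.00045   , -0.00400245, -0.00037595,  0.00112971,
       -0.00016464]), 'effort': array([ 3.11336342e-03, -4.60215890e+01, -4.19218504e+01,  5.64955451e-05,
        1.06460508e-02,  2.73322519e-05]), 'position': array([ 0.14129202, -0.58287592,  0.23024122]), 'orientation': array([-8.74688865e-04,  9.92940052e-01,  1.18614024e-01, -3.97963268e-05]), 'force': array([-0.47642822,  0.17412375,  0.13088031]), 'ft_torque': array([ 0.0086232 , -0.01953269,  0.0659272 ]), 'finger_force': 0.0, 'gripper_width': 0.08550377638242224} 0.0187
```

View pics/top0.png

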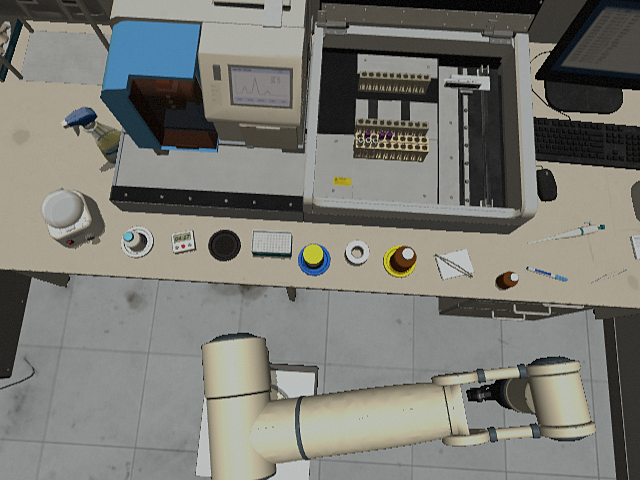

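View pics/side0.png

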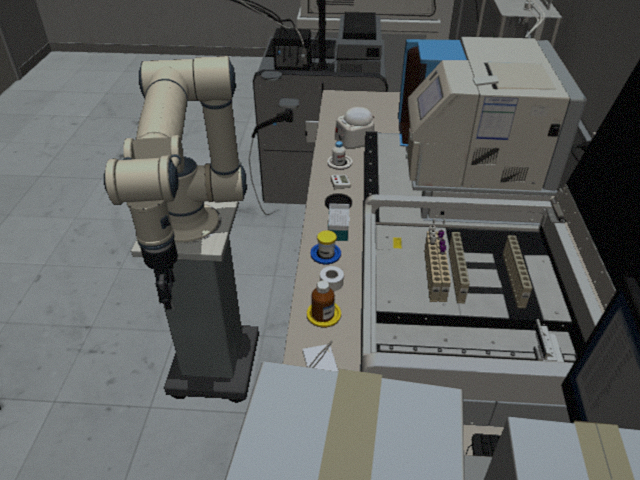

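The top view shows: blue-cap bottle on the white stand (137,242), timer (183,242), black stand (224,245), tip box (272,244), jar on the blue stand (314,258), label roll (357,252) and a brown bottle on the yellow stand (400,261). There is a second brown bottle at (508,281). The one at (400,261) looks larger and stands on a stand, so I take it as the amber_bottle. I'll check that in an enlarged crop.

```bash
cat > h.py <<'E'
import numpy as np, cv2
from station import r
def ray(n,u,v,z):
    c=r.get_calibration(n); R,t=c["R"],c["t"]
    o=-R.T@t; d=R.T@np.linalg.inv(c["intrinsics"])@[u,v,1]
    return (o+d*(z-o[2])/d[2])[:2]
def proj(n,X):
    c=r.get_calibration(n); p=c["intrinsics"]@(c["R"]@np.array(X)+c["t"]); return p[:2]/p[2]
E
python3 - <<'E'
import cv2,numpy as np
t=cv2.imread("pics/top0.png"); s=cv2.imread("pics/side0.png")
f=lambda i,x,y,w,h,k:cv2.resize(i[y:y+h,x:x+w],None,fx=k,fy=k,interpolation=cv2.INTER_CUBIC)
a=f(t,110,220,200,60,4); b=f(t,290,230,200,60,4)
e=np.hstack([f(t,480,255,50,40,2.5), np.zeros((100,15,3),np.uint8), ])
cv2.imwrite("pics/c1.png",np.vstack([a,b]))
cv2.imwrite("pics/c2.png",np.hstack([f(t,380,235,80,60,4),f(t,480,250,60,60,4)]))
E
```

```text
(no output)
```

View pics/c1.png

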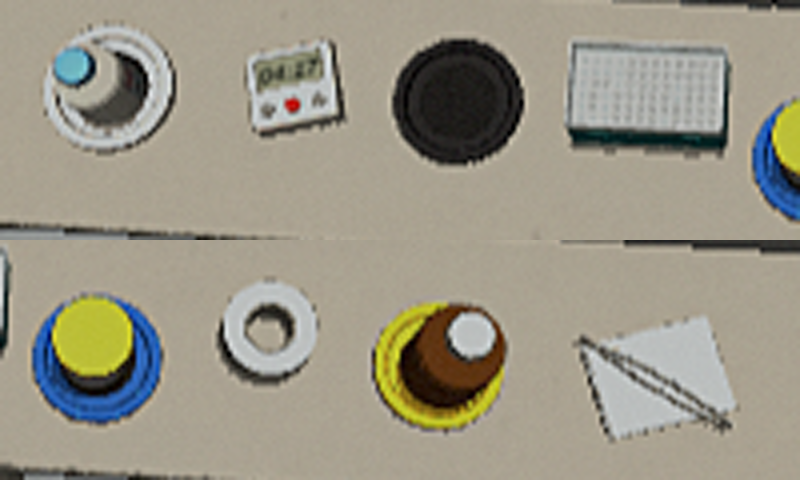

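View pics/c2.png

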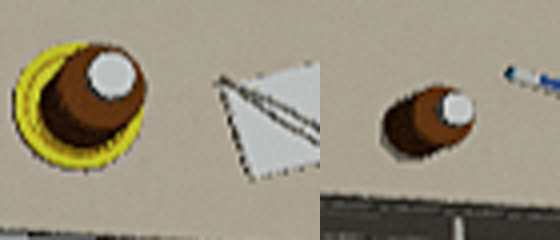

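The large brown bottle with the white cap is the one on the yellow stand (400,261). The bottle at (508,281) is clearly narrower and shorter, so it is the look-alike. Next I work out the positions.

```bash
python3 - <<'E'
from h import *
np.set_printoptions(precision=4,suppress=True)
P=dict(white=(136.8,241.7,.009),bluecap=(128.2,236.4,.095),black=(224.1,245.2,.009),blue=(313.9,259.3,.009),lid=(312.9,253.7,.075),yellow=(399.4,260.9,.009),ambercap=(406.9,253.4,.127),labels=(356.7,251.7,.038),tips=(271.5,241,.067),timer=(183,241.4,.026))
for k,(u,v,z) in P.items():
    p=ray("top",u,v,z); print(k,p,np.hypot(*p),"side px stand:",proj("side",[*p,z]))
print(np.linalg.norm(ray("top",130,242,.012)-ray("top",137,242,.012))/7)
# side colour centroids
s=cv2.imread("pics/side0.png");hsv=cv2.cvtColor(s,cv2.COLOR_BGR2HSV)
for nm,lo,hi,box in(("lid",(22,120,90),(35,255,255),(310,225,345,250)),("ystand",(22,120,90),(35,255,255),(300,290,350,335)),("bstand",(105,120,60),(125,255,255),(305,235,345,270))):
    x0,y0,x1,y1=box; m=cv2.inRange(hsv[y0:y1,x0:x1],lo,hi); ys,xs=np.nonzero(m); print(nm,xs.min()+x0,xs.max()+x0,ys.min()+y0,ys.max()+y0)
f=lambda x,y,w,h,k:cv2.resize(s[y:y+h,x:x+w],None,fx=k,fy=k,interpolation=cv2.INTER_CUBIC)
cv2.imwrite("pics/c3.png",np.hstack([f(290,135,80,120,5),f(290,215,80,120,5)]))
E
```

```text
white [0.5113 0.4164] 0.6594372346157867 side px stand: [339.8322 161.24  ]
bluecap [0.5053 0.4103] 0.6508827523877279 side px stand: [338.712  142.9108]
black [0.5169 0.1446] 0.5366907678086819 side px stand: [338.2406 201.5952]
blue [ 0.4892 -0.1368] 0.5079380360111221 side px stand: [325.8606 252.569 ]
lid [ 0.4912 -0.1332] 0.5089763821830974 side px stand: [326.7333 236.0803]
yellow [ 0.5003 -0.4011] 0.6412507696763706 side px stand: [324.2018 313.2587]
ambercap [ 0.4964 -0.4009] 0.6380864657947145 side px stand: [322.9811 283.645 ]
labels [ 0.5144 -0.2655] 0.5788540462453325 side px stand: [331.6957 273.7358]
tips [ 0.5245 -0.0071] 0.5245185166660474 side px stand: [338.9136 214.3421]
timer [0.517  0.2684] 0.5825156999269641 side px stand: [339.8078 178.477 ]
0.0030945769864356245
lid 317 336 230 244
ystand 307 340 303 326
bstand 311 340 244 263
```

View pics/c3.png

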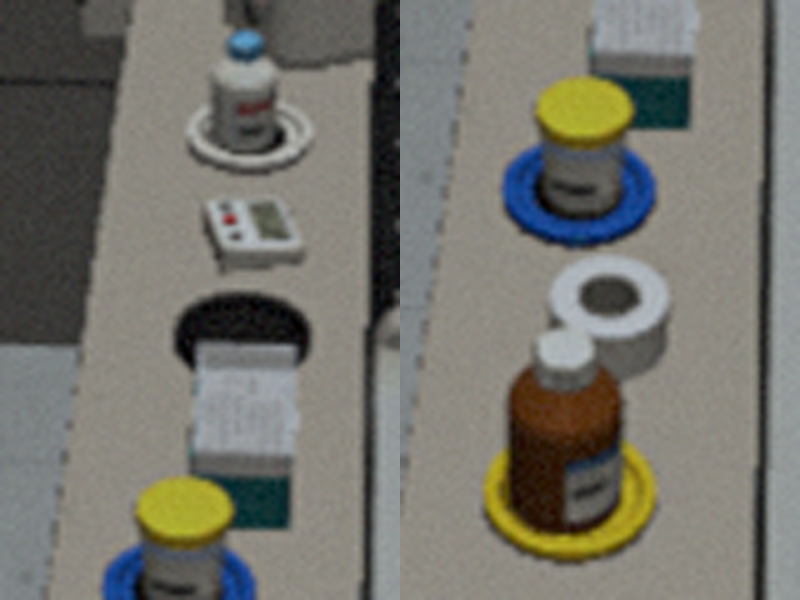

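The side view agrees with the top view. The amber cap is at (323,284) against a predicted (323,283.6), the blue cap at (339,143) and the lid at (327,236), all within 1 px. The plan is amber to black, jar to yellow, blue bottle to blue, then amber to white. First I align the tool with the world axes and go above the amber bottle.

```bash
python3 -m pendant '[{"az":6.8,"fingers":1},{"az":6.8},{"x":3.5,"y":-1.8},{"x":3.5,"y":-1.8},{"x":3.5,"y":-1.8}]' 40
python3 -m pendant '[{"x":3.5,"y":-1.8},{"x":3.5,"y":-1.8},{"x":3.5,"y":-1.8},{"x":3.5,"y":-1.8},{"x":3.5,"y":-1.8}]'
python3 -m pendant '[{"x":3.5,"y":-1.8},{"x":2,"y":-1},{},{}]'
```

```text
invalid input
invalid input
invalid input
```

```bash
python3 -m pendant '[{"ax":0,"ay":0,"az":6.8,"x":0,"y":0,"z":0,"fingers":1},{"ax":0,"ay":0,"az":6.8,"x":0,"y":0,"z":0,"fingers":1},{"ax":0,"ay":0,"az":0,"x":3.5,"y":-1.8,"z":0,"fingers":1},{"ax":0,"ay":0,"az":0,"x":3.5,"y":-1.8,"z":0,"fingers":1}]' 40
```

```text
clock: 0.43
position: [0.2104, -0.5471, 0.2302]
orientation: [-0.001, 1.0, -0.002, -0.0]
force: [0.8, -0.0, 0.4]
gripper_width: 0.0854
finger_force: 0.0
```

```bash
python3 -m pendant '[{"ax":0,"ay":0,"az":0,"x":3.6,"y":-1.8,"z":0,"fingers":1},{"ax":0,"ay":0,"az":0,"x":3.6,"y":-1.8,"z":0,"fingers":1},{"ax":0,"ay":0,"az":0,"x":3.6,"y":-1.8,"z":0,"fingers":1},{"ax":0,"ay":0,"az":0,"x":3.6,"y":-1.8,"z":0,"fingers":1}]'
python3 -m pendant '[{"ax":0,"ay":0,"az":0,"x":3.6,"y":-1.8,"z":0,"fingers":1},{"ax":0,"ay":0,"az":0,"x":3.6,"y":-1.8,"z":0,"fingers":1},{"ax":0,"ay":0,"az":0,"x":3.6,"y":-1.8,"z":0,"fingers":1},{"ax":0,"ay":0,"az":0,"x":3.4,"y":-1.9,"z":0,"fingers":1},{"ax":0,"ay":0,"az":0,"x":0,"y":0,"z":0,"fingers":1}]'
python3 - <<'E'
from h import *
cv2.imwrite("pics/s1.png",cv2.resize(r.capture("side")[150:350,200:420],None,fx=2.7,fy=2.7))
print(r.observe()["position"])
E
```

```text
clock: 0.77
position: [0.3567, -0.4738, 0.2308]
orientation: [-0.0, 1.0, 0.0, -0.0]
force: [0.4, -0.1, 0.2]
gripper_width: 0.0854
finger_force: 0.0
clock: 1.18
position: [0.5026, -0.3973, 0.2296]
orientation: [-0.002, 1.0, 0.004, 0.0]
force: [0.9, -0.7, -0.2]
gripper_width: 0.0853
finger_force: 0.0
[ 0.50010712 -0.39921019  0.22969615]
```

View pics/s1.png

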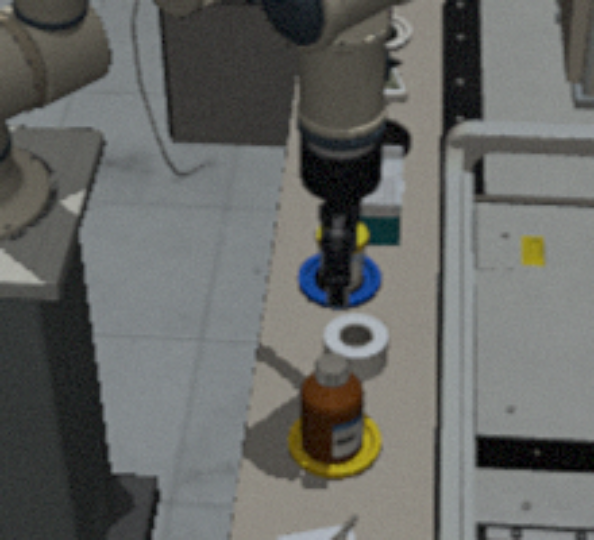

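The gripper tip (325,261 in the full picture) is in line above the amber cap (323,284). I descend, checking the contact forces, and grip.

```bash
python3 -m pendant '[{"ax":0,"ay":0,"az":0,"x":-0.2,"y":0.1,"z":2,"fingers":1},{"ax":0,"ay":0,"az":0,"x":0,"y":0,"z":3,"fingers":1},{"ax":0,"ay":0,"az":0,"x":0,"y":0,"z":3,"fingers":1},{"ax":0,"ay":0,"az":0,"x":0,"y":0,"z":2,"fingers":1},{"ax":0,"ay":0,"az":0,"x":0,"y":0,"z":0,"fingers":1}]'
python3 -m pendant '[{"ax":0,"ay":0,"az":0,"x":0,"y":0,"z":2,"fingers":1},{"ax":0,"ay":0,"az":0,"x":0,"y":0,"z":2,"fingers":1},{"ax":0,"ay":0,"az":0,"x":0,"y":0,"z":1.5,"fingers":1},{"ax":0,"ay":0,"az":0,"x":0,"y":0,"z":1,"fingers":1},{"ax":0,"ay":0,"az":0,"x":0,"y":0,"z":0,"fingers":1}]'
```

```text
clock: 1.65
position: [0.4923, -0.4017, 0.1244]
orientation: [-0.003, 1.0, -0.0, -0.004]
force: [-0.1, 0.4, -0.6]
gripper_width: 0.0854
finger_force: 0.0
clock: 2.07
position: [0.4941, -0.4028, 0.0646]
orientation: [-0.001, 1.0, -0.0, -0.001]
force: [0.0, 0.3, -0.4]
gripper_width: 0.0854
finger_force: 0.0
```

```bash
python3 -m pendant '[{"ax":0,"ay":0,"az":0,"x":0.2,"y":-0.1,"z":0,"fingers":1},{"ax":0,"ay":0,"az":0,"x":0,"y":0,"z":0,"fingers":0.6},{"ax":0,"ay":0,"az":0,"x":0,"y":0,"z":0,"fingers":0.6},{"ax":0,"ay":0,"az":0,"x":0,"y":0,"z":0,"fingers":0.6},{"ax":0,"ay":0,"az":0,"x":0,"y":0,"z":0,"fingers":0.6}]' 40
python3 -m pendant '[{"ax":0,"ay":0,"az":0,"x":0,"y":0,"z":0,"fingers":0.6},{"ax":0,"ay":0,"az":0,"x":0,"y":0,"z":0,"fingers":0.6},{"ax":0,"ay":0,"az":0,"x":0,"y":0,"z":0,"fingers":0.6},{"ax":0,"ay":0,"az":0,"x":0,"y":0,"z":0,"fingers":0.6},{"ax":0,"ay":0,"az":0,"x":0,"y":0,"z":0,"fingers":0.6}]'
```

```text
clock: 2.48
position: [0.4981, -0.4027, 0.0686]
orientation: [0.001, 1.0, 0.0, 0.001]
force: [-0.0, -0.5, 6.8]
gripper_width: 0.0652
finger_force: 45.3
clock: 2.9
position: [0.4981, -0.4027, 0.0686]
orientation: [0.001, 1.0, 0.0, 0.001]
force: [0.7, -0.6, 5.9]
gripper_width: 0.0651
finger_force: 45.3
```

Gripped (65 mm). Now lift and carry towards the black stand.

```bash
python3 -m pendant '[{"ax":0,"ay":0,"az":0,"x":0,"y":0,"z":-1,"fingers":0.6},{"ax":0,"ay":0,"az":0,"x":0,"y":0,"z":-2.5,"fingers":0.6},{"ax":0,"ay":0,"az":0,"x":0,"y":0,"z":-3.5,"fingers":0.6},{"ax":0,"ay":0,"az":0,"x":0,"y":0,"z":-3.5,"fingers":0.6},{"ax":0,"ay":0,"az":0,"x":0,"y":0,"z":-1.5,"fingers":0.6}]'
python3 -m pendant '[{"ax":0,"ay":0,"az":0,"x":0,"y":-1,"z":0,"fingers":0.6},{"ax":0,"ay":0,"az":0,"x":0.2,"y":-2,"z":0,"fingers":0.6},{"ax":0,"ay":0,"az":0,"x":0.2,"y":-3,"z":0,"fingers":0.6},{"ax":0,"ay":0,"az":0,"x":0.2,"y":-3,"z":0,"fingers":0.6},{"ax":0,"ay":0,"az":0,"x":0.2,"y":-3,"z":0,"fingers":0.6}]'
python3 -m pendant '[{"ax":0,"ay":0,"az":0,"x":0,"y":-3,"z":0,"fingers":0.6},{"ax":0,"ay":0,"az":0,"x":0.2,"y":-3,"z":0,"fingers":0.6},{"ax":0,"ay":0,"az":0,"x":0.2,"y":-3,"z":0,"fingers":0.6},{"ax":0,"ay":0,"az":0,"x":0.2,"y":-3,"z":0,"fingers":0.6},{"ax":0,"ay":0,"az":0,"x":0.2,"y":-3,"z":0,"fingers":0.6}]'
```

```text
clock: 3.32
position: [0.4979, -0.4026, 0.1923]
orientation: [0.002, 1.0, 0.0, 0.002]
force: [0.2, 0.4, -1.0]
gripper_width: 0.0653
finger_force: 45.2
clock: 3.73
position: [0.5042, -0.2797, 0.1835]
orientation: [-0.001, 1.0, -0.0, -0.002]
force: [0.5, -0.0, -1.4]
gripper_width: 0.065
finger_force: 45.3
clock: 4.15
position: [0.5119, -0.1296, 0.1838]
orientation: [-0.001, 1.0, 0.0, -0.002]
force: [0.6, 0.3, -2.2]
gripper_width: 0.065
finger_force: 45.3
```

```bash
python3 -m pendant '[{"ax":0,"ay":0,"az":0,"x":0.2,"y":-3,"z":0,"fingers":0.6},{"ax":0,"ay":0,"az":0,"x":0.2,"y":-3,"z":0,"fingers":0.6},{"ax":0,"ay":0,"az":0,"x":0.2,"y":-3,"z":0,"fingers":0.6},{"ax":0,"ay":0,"az":0,"x":0,"y":-3,"z":0,"fingers":0.6},{"ax":0,"ay":0,"az":0,"x":0,"y":-3,"z":0,"fingers":0.6}]'
python3 -m pendant '[{"ax":0,"ay":0,"az":0,"x":0,"y":-3,"z":0,"fingers":0.6},{"ax":0,"ay":0,"az":0,"x":0,"y":-3,"z":0,"fingers":0.6},{"ax":0,"ay":0,"az":0,"x":0,"y":-3,"z":0,"fingers":0.6},{"ax":0,"ay":0,"az":0,"x":0,"y":-2,"z":0,"fingers":0.6},{"ax":0,"ay":0,"az":0,"x":0,"y":-1,"z":0,"fingers":0.6}]'
python3 -m pendant '[{"ax":0,"ay":0,"az":0,"x":0,"y":0,"z":0,"fingers":0.6},{"ax":0,"ay":0,"az":0,"x":0,"y":0,"z":0,"fingers":0.6},{"ax":0,"ay":0,"az":0,"x":0,"y":0,"z":0,"fingers":0.6},{"ax":0,"ay":0,"az":0,"x":0,"y":0,"z":0,"fingers":0.6}]'
```

```text
clock: 4.57
position: [0.5176, 0.0201, 0.1838]
orientation: [-0.0, 1.0, 0.0, -0.002]
force: [1.5, -0.8, -2.2]
gripper_width: 0.0653
finger_force: 45.3
clock: 4.98
position: [0.5173, 0.1409, 0.1838]
orientation: [-0.0, 1.0, 0.002, -0.002]
force: [0.4, 0.0, -2.1]
gripper_width: 0.0653
finger_force: 45.4
clock: 5.32
position: [0.519, 0.1367, 0.186]
orientation: [0.0, 1.0, -0.001, -0.0]
force: [0.2, 0.0, -1.9]
gripper_width: 0.0649
finger_force: 45.4
```

```bash
python3 -m pendant '[{"ax":0,"ay":0,"az":0,"x":-0.1,"y":-0.6,"z":1.5,"fingers":0.6},{"ax":0,"ay":0,"az":0,"x":0,"y":0,"z":3,"fingers":0.6},{"ax":0,"ay":0,"az":0,"x":0,"y":0,"z":3,"fingers":0.6},{"ax":0,"ay":0,"az":0,"x":0,"y":0,"z":2,"fingers":0.6},{"ax":0,"ay":0,"az":0,"x":0,"y":0,"z":1,"fingers":0.6}]'
python3 -m pendant '[{"ax":0,"ay":0,"az":0,"x":0,"y":0,"z":0,"fingers":0.6},{"ax":0,"ay":0,"az":0,"x":0,"y":0,"z":0,"fingers":0.6},{"ax":0,"ay":0,"az":0,"x":0,"y":0,"z":0,"fingers":0.6},{"ax":0,"ay":0,"az":0,"x":0,"y":0,"z":0,"fingers":0.6}]'
python3 - <<'E'
from h import *
cv2.imwrite("pics/s2.png",np.hstack([cv2.resize(r.capture(n)[y:y+120,x:x+100],None,fx=4,fy=4,interpolation=2) for n,x,y in(("side",290,130),("top",175,180))]))
E
```

```text
clock: 5.73
position: [0.5164, 0.1425, 0.0775]
orientation: [0.001, 1.0, -0.001, -0.003]
force: [-0.8, 0.3, -2.4]
gripper_width: 0.0657
finger_force: 45.3
clock: 6.07
position: [0.5193, 0.1441, 0.0837]
orientation: [-0.0, 1.0, 0.0, 0.002]
force: [0.5, 0.1, -3.0]
gripper_width: 0.065
finger_force: 45.3
```

View pics/s2.png

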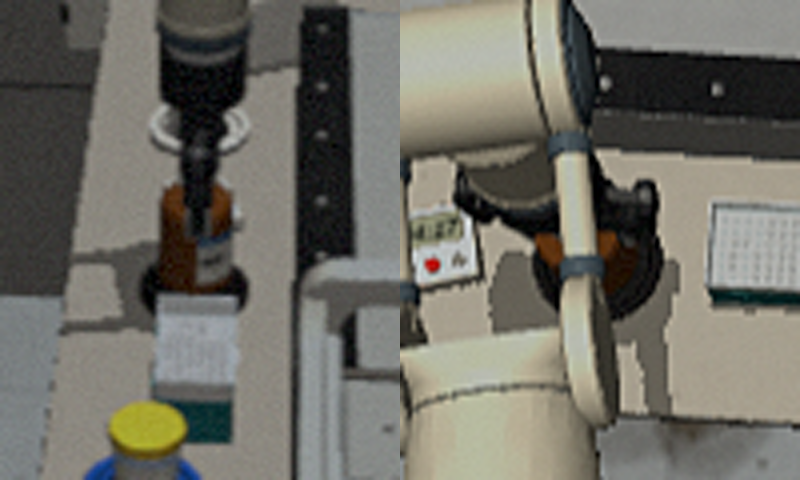

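The bottle hangs upright, centred over the black stand, in both views. I lower it slowly to contact.

```bash
python3 -m pendant '[{"ax":0,"ay":0,"az":0,"x":0,"y":0,"z":0.4,"fingers":0.6},{"ax":0,"ay":0,"az":0,"x":0,"y":0,"z":0.4,"fingers":0.6},{"ax":0,"ay":0,"az":0,"x":0,"y":0,"z":0.3,"fingers":0.6},{"ax":0,"ay":0,"az":0,"x":0,"y":0,"z":0,"fingers":0.6},{"ax":0,"ay":0,"az":0,"x":0,"y":0,"z":0,"fingers":0.6}]'
python3 -m pendant '[{"ax":0,"ay":0,"az":0,"x":0,"y":0,"z":0.2,"fingers":0.6},{"ax":0,"ay":0,"az":0,"x":0,"y":0,"z":0,"fingers":0.6},{"ax":0,"ay":0,"az":0,"x":0,"y":0,"z":0,"fingers":0.6}]'
python3 -m pendant '[{"ax":0,"ay":0,"az":0,"x":0,"y":0,"z":0.2,"fingers":0.6},{"ax":0,"ay":0,"az":0,"x":0,"y":0,"z":0,"fingers":0.6},{"ax":0,"ay":0,"az":0,"x":0,"y":0,"z":0,"fingers":0.6}]'
```

```text
clock: 6.58
position: [0.5177, 0.144, 0.0697]
orientation: [0.0, 1.0, 0.0, -0.001]
force: [-0.7, 0.3, -2.4]
gripper_width: 0.0653
finger_force: 45.3
clock: 6.83
position: [0.5183, 0.1441, 0.0687]
orientation: [-0.0, 1.0, 0.0, 0.0]
force: [-0.2, 0.9, -0.3]
gripper_width: 0.0655
finger_force: 45.2
clock: 7.08
position: [0.5185, 0.1442, 0.0687]
orientation: [-0.0, 1.0, 0.0, 0.001]
force: [-4.5, -0.5, 9.0]
gripper_width: 0.0655
finger_force: 46.1
```

```bash
python3 -m pendant '[{"ax":0,"ay":0,"az":0,"x":0,"y":0,"z":-0.2,"fingers":0.6},{"ax":0,"ay":0,"az":0,"x":0,"y":0,"z":0,"fingers":1},{"ax":0,"ay":0,"az":0,"x":0,"y":0,"z":0,"fingers":1},{"ax":0,"ay":0,"az":0,"x":0,"y":0,"z":0,"fingers":1},{"ax":0,"ay":0,"az":0,"x":0,"y":0,"z":0,"fingers":1}]'
python3 -m pendant '[{"ax":0,"ay":0,"az":0,"x":0,"y":0,"z":-1,"fingers":1},{"ax":0,"ay":0,"az":0,"x":0,"y":0,"z":-3,"fingers":1},{"ax":0,"ay":0,"az":0,"x":0,"y":0,"z":-3,"fingers":1},{"ax":0,"ay":0,"az":0,"x":0,"y":0,"z":-2,"fingers":1},{"ax":0,"ay":0,"az":0,"x":0,"y":0,"z":0,"fingers":1}]'
python3 -m pendant '[{"ax":0,"ay":0,"az":0,"x":-0.5,"y":3.5,"z":0,"fingers":1},{"ax":0,"ay":0,"az":0,"x":-0.5,"y":4,"z":0,"fingers":1},{"ax":0,"ay":0,"az":0,"x":-0.5,"y":4,"z":0,"fingers":1},{"ax":0,"ay":0,"az":0,"x":-0.5,"y":4,"z":0,"fingers":1},{"ax":0,"ay":0,"az":0,"x":-0.5,"y":4,"z":0,"fingers":1}]'
python3 -m pendant '[{"ax":0,"ay":0,"az":0,"x":0,"y":4,"z":0,"fingers":1},{"ax":0,"ay":0,"az":0,"x":0,"y":4,"z":0,"fingers":1},{"ax":0,"ay":0,"az":0,"x":0,"y":0,"z":0,"fingers":1},{"ax":0,"ay":0,"az":0,"x":0,"y":0,"z":0,"fingers":1},{"ax":0,"ay":0,"az":0,"x":0,"y":0,"z":0,"fingers":1}]'
```

```text
clock: 7.5
position: [0.518, 0.144, 0.068]
orientation: [0.0, 1.0, 0.0, -0.0]
force: [0.5, -0.6, -0.9]
gripper_width: 0.0851
finger_force: 0.0
clock: 7.92
position: [0.5202, 0.1445, 0.1652]
orientation: [-0.001, 1.0, 0.0, 0.005]
force: [-0.2, 0.3, 0.8]
gripper_width: 0.0856
finger_force: 0.0
clock: 8.33
position: [0.4924, -0.0525, 0.1582]
orientation: [0.0, 1.0, 0.001, 0.0]
force: [0.9, -0.4, 1.1]
gripper_width: 0.0852
finger_force: 0.0
clock: 8.75
position: [0.493, -0.1307, 0.158]
orientation: [-0.0, 1.0, -0.0, -0.0]
force: [-0.8, 0.6, 0.2]
gripper_width: 0.0853
finger_force: 0.0
```

```bash
python3 -m pendant '[{"ax":0,"ay":0,"az":0,"x":-0.2,"y":0.2,"z":2,"fingers":0.91},{"ax":0,"ay":0,"az":0,"x":0,"y":0,"z":2.5,"fingers":0.91},{"ax":0,"ay":0,"az":0,"x":0,"y":0,"z":1.5,"fingers":0.91},{"ax":0,"ay":0,"az":0,"x":0,"y":0,"z":0,"fingers":0.91},{"ax":0,"ay":0,"az":0,"x":0,"y":0,"z":0,"fingers":0.91}]'
python3 -m pendant '[{"ax":0,"ay":0,"az":0,"x":0,"y":0,"z":2,"fingers":0.91},{"ax":0,"ay":0,"az":0,"x":0,"y":0,"z":2,"fingers":0.91},{"ax":0,"ay":0,"az":0,"x":0,"y":0,"z":1.5,"fingers":0.91},{"ax":0,"ay":0,"az":0,"x":0,"y":0,"z":0,"fingers":0.91},{"ax":0,"ay":0,"az":0,"x":0,"y":0,"z":0,"fingers":0.91}]'
```

```text
clock: 9.17
position: [0.4908, -0.1313, 0.0977]
orientation: [-0.0, 1.0, 0.001, -0.001]
force: [0.2, 0.0, 0.6]
gripper_width: 0.0775
finger_force: 0.0
clock: 9.58
position: [0.4916, -0.1324, 0.0443]
orientation: [0.0, 1.0, 0.001, 0.0]
force: [0.2, -0.4, 0.3]
gripper_width: 0.0777
finger_force: 0.0
```

```bash
python3 -m pendant '[{"ax":0,"ay":0,"az":0,"x":0,"y":0.1,"z":0.2,"fingers":0.91},{"ax":0,"ay":0,"az":0,"x":0,"y":0,"z":0,"fingers":0.6},{"ax":0,"ay":0,"az":0,"x":0,"y":0,"z":0,"fingers":0.6},{"ax":0,"ay":0,"az":0,"x":0,"y":0,"z":0,"fingers":0.6},{"ax":0,"ay":0,"az":0,"x":0,"y":0,"z":0,"fingers":0.6}]' 25
python3 -m pendant '[{"ax":0,"ay":0,"az":0,"x":0,"y":0,"z":0,"fingers":0.6},{"ax":0,"ay":0,"az":0,"x":0,"y":0,"z":-0.5,"fingers":0.6},{"ax":0,"ay":0,"az":0,"x":0,"y":0,"z":-1.5,"fingers":0.6},{"ax":0,"ay":0,"az":0,"x":0,"y":0,"z":-2.5,"fingers":0.6},{"ax":0,"ay":0,"az":0,"x":0,"y":0,"z":-2,"fingers":0.6}]'
python3 -m pendant '[{"ax":0,"ay":0,"az":0,"x":0,"y":0,"z":-2,"fingers":0.6},{"ax":0,"ay":0,"az":0,"x":0,"y":0,"z":0,"fingers":0.6},{"ax":0,"ay":0,"az":0,"x":0,"y":0,"z":0,"fingers":0.6}]'
python3 - <<'E'
from h import *
cv2.imwrite("pics/s3.png",np.hstack([cv2.resize(r.capture(n)[y:y+120,x:x+100],None,fx=4,fy=4,interpolation=2) for n,x,y in(("side",280,170),("top",260,180))]))
E
```

```text
clock: 10.0
position: [0.4922, -0.1342, 0.0432]
orientation: [0.0, 1.0, 0.0, 0.002]
force: [-0.4, 0.4, 6.3]
gripper_width: 0.0609
finger_force: 27.4
clock: 10.42
position: [0.4907, -0.1339, 0.1072]
orientation: [-0.0, 1.0, 0.0, -0.0]
force: [0.4, -0.3, 0.5]
gripper_width: 0.0611
finger_force: 27.3
clock: 10.67
position: [0.4918, -0.1343, 0.1276]
orientation: [0.0, 1.0, 0.0, 0.001]
force: [0.7, 0.4, -0.6]
gripper_width: 0.0612
finger_force: 27.3
```

View pics/s3.png

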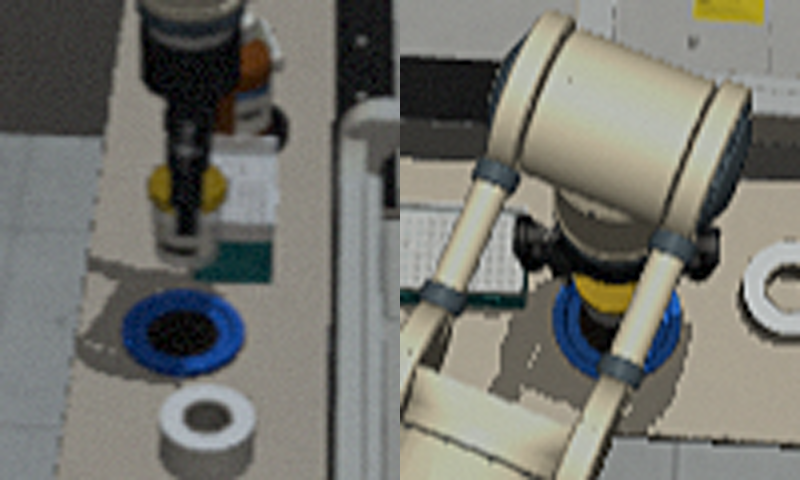

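The jar is held upright about 8 cm above the empty blue stand (side view, stand at 326,253). I carry it to the yellow stand.

```bash
python3 -m pendant '[{"ax":0,"ay":0,"az":0,"x":0,"y":1.5,"z":0,"fingers":0.6},{"ax":0,"ay":0,"az":0,"x":0.2,"y":3,"z":0,"fingers":0.6},{"ax":0,"ay":0,"az":0,"x":0.2,"y":3,"z":0,"fingers":0.6},{"ax":0,"ay":0,"az":0,"x":0.2,"y":3,"z":0,"fingers":0.6},{"ax":0,"ay":0,"az":0,"x":0.2,"y":3,"z":0,"fingers":0.6}]'
python3 -m pendant '[{"ax":0,"ay":0,"az":0,"x":0,"y":3,"z":0,"fingers":0.6},{"ax":0,"ay":0,"az":0,"x":0,"y":3,"z":0,"fingers":0.6},{"ax":0,"ay":0,"az":0,"x":0,"y":3,"z":0,"fingers":0.6},{"ax":0,"ay":0,"az":0,"x":0,"y":2.5,"z":0,"fingers":0.6},{"ax":0,"ay":0,"az":0,"x":0,"y":1.7,"z":0,"fingers":0.6}]'
python3 -m pendant '[{"ax":0,"ay":0,"az":0,"x":0,"y":0,"z":1.5,"fingers":0.6},{"ax":0,"ay":0,"az":0,"x":0,"y":0,"z":2.5,"fingers":0.6},{"ax":0,"ay":0,"az":0,"x":0,"y":0,"z":2,"fingers":0.6},{"ax":0,"ay":0,"az":0,"x":0,"y":0,"z":0,"fingers":0.6},{"ax":0,"ay":0,"az":0,"x":0,"y":0,"z":0,"fingers":0.6}]'
python3 -m pendant '[{"ax":0,"ay":0,"az":0,"x":0,"y":0,"z":0,"fingers":0.6},{"ax":0,"ay":0,"az":0,"x":0,"y":0,"z":0,"fingers":0.6}]'
```

```text
clock: 11.18
position: [0.4984, -0.2698, 0.1242]
orientation: [-0.001, 1.0, 0.0, -0.001]
force: [-0.1, -0.1, -0.9]
gripper_width: 0.0612
finger_force: 27.4
clock: 11.6
position: [0.498, -0.4029, 0.1235]
orientation: [-0.001, 1.0, -0.001, -0.002]
force: [-0.2, -0.7, -0.3]
gripper_width: 0.0611
finger_force: 27.4
clock: 12.02
position: [0.4979, -0.3998, 0.0631]
orientation: [-0.002, 1.0, 0.0, -0.002]
force: [0.2, -1.0, -0.0]
gripper_width: 0.0618
finger_force: 27.4
clock: 12.18
position: [0.4999, -0.4014, 0.0681]
orientation: [0.001, 1.0, 0.0, 0.001]
force: [0.2, 0.3, -0.3]
gripper_width: 0.0613
finger_force: 27.4
```

```bash
python3 -m pendant '[{"ax":0,"ay":0,"az":0,"x":0,"y":0,"z":0.8,"fingers":0.6},{"ax":0,"ay":0,"az":0,"x":0,"y":0,"z":0.7,"fingers":0.6},{"ax":0,"ay":0,"az":0,"x":0,"y":0,"z":0.4,"fingers":0.6},{"ax":0,"ay":0,"az":0,"x":0,"y":0,"z":0.2,"fingers":0.6},{"ax":0,"ay":0,"az":0,"x":0,"y":0,"z":0,"fingers":0.6}]'
python3 -m pendant '[{"ax":0,"ay":0,"az":0,"x":0,"y":0,"z":0.2,"fingers":0.6},{"ax":0,"ay":0,"az":0,"x":0,"y":0,"z":0,"fingers":0.6},{"ax":0,"ay":0,"az":0,"x":0,"y":0,"z":0,"fingers":0.6}]'
python3 -m pendant '[{"ax":0,"ay":0,"az":0,"x":0,"y":0,"z":0.2,"fingers":0.6},{"ax":0,"ay":0,"az":0,"x":0,"y":0,"z":0,"fingers":0.6},{"ax":0,"ay":0,"az":0,"x":0,"y":0,"z":0,"fingers":0.6}]'
```

```text
clock: 12.6
position: [0.4988, -0.4006, 0.0441]
orientation: [-0.001, 1.0, 0.0, -0.001]
force: [-1.0, -0.3, 0.4]
gripper_width: 0.0612
finger_force: 27.4
clock: 12.85
position: [0.4994, -0.4011, 0.0435]
orientation: [0.0, 1.0, 0.0, 0.0]
force: [0.3, 1.0, -1.4]
gripper_width: 0.0609
finger_force: 27.5
clock: 13.1
position: [0.4996, -0.4013, 0.0433]
orientation: [0.001, 1.0, 0.0, 0.001]
force: [-2.0, 2.5, 6.8]
gripper_width: 0.0607
finger_force: 27.8
```

Contact made (6.8 N). I open, rise, and travel to the blue-cap bottle, above the amber cap on the way.

```bash
python3 -m pendant '[{"ax":0,"ay":0,"az":0,"x":0,"y":0,"z":-0.2,"fingers":0.6},{"ax":0,"ay":0,"az":0,"x":0,"y":0,"z":0,"fingers":1},{"ax":0,"ay":0,"az":0,"x":0,"y":0,"z":0,"fingers":1},{"ax":0,"ay":0,"az":0,"x":0,"y":0,"z":0,"fingers":1},{"ax":0,"ay":0,"az":0,"x":0,"y":0,"z":-1,"fingers":1}]'
python3 -m pendant '[{"ax":0,"ay":0,"az":0,"x":0,"y":0,"z":-3,"fingers":1},{"ax":0,"ay":0,"az":0,"x":0,"y":0,"z":-4,"fingers":1},{"ax":0,"ay":0,"az":0,"x":0,"y":0,"z":-4,"fingers":1},{"ax":0,"ay":0,"az":0,"x":0,"y":0,"z":-2.5,"fingers":1},{"ax":0,"ay":0,"az":0,"x":0,"y":-2,"z":0,"fingers":1}]'
python3 -m pendant '[{"ax":0,"ay":0,"az":0,"x":0,"y":-4,"z":0,"fingers":1},{"ax":0,"ay":0,"az":0,"x":0,"y":-4,"z":0,"fingers":1},{"ax":0,"ay":0,"az":0,"x":0,"y":-4,"z":0,"fingers":1},{"ax":0,"ay":0,"az":0,"x":0,"y":-4,"z":0,"fingers":1},{"ax":0,"ay":0,"az":0,"x":0,"y":-4,"z":0,"fingers":1}]'
python3 -m pendant '[{"ax":0,"ay":0,"az":0,"x":0,"y":-4,"z":0,"fingers":1},{"ax":0,"ay":0,"az":0,"x":0,"y":-4,"z":0,"fingers":1},{"ax":0,"ay":0,"az":0,"x":0,"y":-4,"z":0,"fingers":1},{"ax":0,"ay":0,"az":0,"x":0,"y":-4,"z":0,"fingers":1},{"ax":0,"ay":0,"az":0,"x":0,"y":-4,"z":0,"fingers":1}]'
```

```text
clock: 13.52
position: [0.4982, -0.4, 0.0506]
orientation: [-0.002, 1.0, 0.0, -0.002]
force: [0.2, 0.8, -0.6]
gripper_width: 0.0854
finger_force: 0.0
clock: 13.93
position: [0.5004, -0.3847, 0.1974]
orientation: [0.005, 1.0, -0.001, 0.005]
force: [1.8, -0.8, 1.1]
gripper_width: 0.0851
finger_force: 0.0
clock: 14.35
position: [0.4988, -0.1793, 0.189]
orientation: [0.0, 1.0, -0.0, 0.0]
force: [-0.5, -0.1, 0.7]
gripper_width: 0.0854
finger_force: 0.0
clock: 14.77
position: [0.4987, 0.0209, 0.1893]
orientation: [0.0, 1.0, 0.0, 0.001]
force: [0.5, 0.5, 0.2]
gripper_width: 0.0853
finger_force: 0.0
```

```bash
python3 -m pendant '[{"ax":0,"ay":0,"az":0,"x":0.1,"y":-4,"z":0,"fingers":1},{"ax":0,"ay":0,"az":0,"x":0.1,"y":-4,"z":0,"fingers":1},{"ax":0,"ay":0,"az":0,"x":0.1,"y":-4,"z":0,"fingers":1},{"ax":0,"ay":0,"az":0,"x":0.1,"y":-4,"z":0,"fingers":1},{"ax":0,"ay":0,"az":0,"x":0.1,"y":-4,"z":0,"fingers":1}]'
python3 -m pendant '[{"ax":0,"ay":0,"az":0,"x":0.1,"y":-4,"z":0,"fingers":1},{"ax":0,"ay":0,"az":0,"x":0.1,"y":-4,"z":0,"fingers":1},{"ax":0,"ay":0,"az":0,"x":0,"y":-4,"z":0,"fingers":1},{"ax":0,"ay":0,"az":0,"x":0,"y":-4,"z":0,"fingers":1},{"ax":0,"ay":0,"az":0,"x":0,"y":-2.8,"z":0,"fingers":1}]'
python3 -m pendant '[{"ax":0,"ay":0,"az":0,"x":0,"y":0,"z":0,"fingers":1},{"ax":0,"ay":0,"az":0,"x":0,"y":0,"z":0,"fingers":1},{"ax":0,"ay":0,"az":0,"x":0,"y":0,"z":0,"fingers":1},{"ax":0,"ay":0,"az":0,"x":0,"y":0,"z":0,"fingers":1},{"ax":0,"ay":0,"az":0,"x":0,"y":0,"z":0,"fingers":1}]'
python3 - <<'E'
from h import *
cv2.imwrite("pics/s4.png",np.hstack([cv2.resize(r.capture(n)[y:y+w*6//5,x:x+w],(400,480),interpolation=2) for n,x,y,w in(("side",285,95,100),("side",270,200,130))]))
E
```

```text
clock: 15.18
position: [0.5036, 0.2211, 0.1893]
orientation: [-0.0, 1.0, 0.0, 0.001]
force: [0.9, -0.5, -0.3]
gripper_width: 0.0853
finger_force: 0.0
clock: 15.6
position: [0.505, 0.4104, 0.1886]
orientation: [-0.0, 1.0, 0.001, -0.0]
force: [-0.1, 1.0, 0.8]
gripper_width: 0.0855
finger_force: 0.0
clock: 16.02
position: [0.5064, 0.4058, 0.189]
orientation: [-0.0, 1.0, -0.001, 0.0]
force: [-0.1, 1.7, 0.2]
gripper_width: 0.0853
finger_force: 0.0
```

View pics/s4.png

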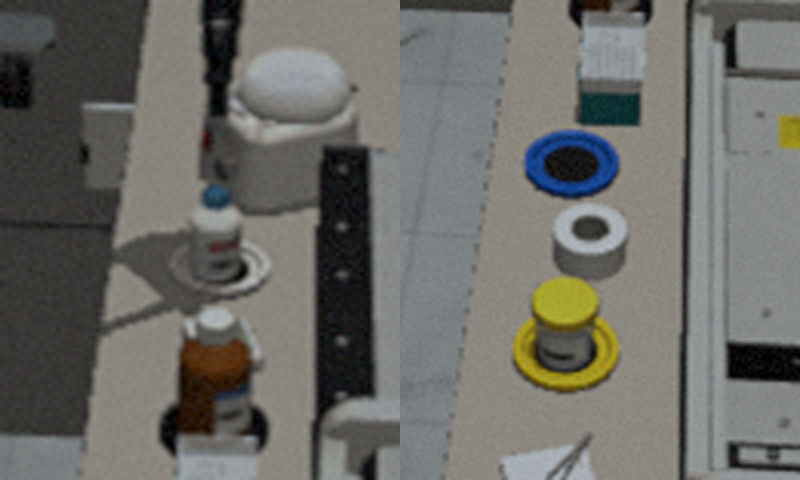

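The jar stands upright inside the yellow rim (right half, 565,320). The amber bottle is on the black stand, and the gripper is above the blue cap (left half, 215,195). Now descend and grip the blue-cap bottle.

```bash
python3 -m pendant '[{"ax":0,"ay":0,"az":0,"x":-0.1,"y":-0.5,"z":2,"fingers":1},{"ax":0,"ay":0,"az":0,"x":0,"y":0,"z":3,"fingers":1},{"ax":0,"ay":0,"az":0,"x":0,"y":0,"z":2,"fingers":1},{"ax":0,"ay":0,"az":0,"x":0,"y":0,"z":0,"fingers":1},{"ax":0,"ay":0,"az":0,"x":0,"y":0,"z":0,"fingers":1}]'
python3 -m pendant '[{"ax":0,"ay":0,"az":0,"x":0,"y":0,"z":2,"fingers":1},{"ax":0,"ay":0,"az":0,"x":0,"y":0,"z":2,"fingers":1},{"ax":0,"ay":0,"az":0,"x":0,"y":0,"z":2,"fingers":1},{"ax":0,"ay":0,"az":0,"x":0,"y":0,"z":1.5,"fingers":1},{"ax":0,"ay":0,"az":0,"x":0,"y":0,"z":0,"fingers":1}]'
python3 -m pendant '[{"ax":0,"ay":0,"az":0,"x":0,"y":0,"z":0,"fingers":1},{"ax":0,"ay":0,"az":0,"x":0,"y":0,"z":0,"fingers":1}]'
```

```text
clock: 16.53
position: [0.5045, 0.411, 0.1172]
orientation: [0.001, 1.0, -0.0, -0.001]
force: [-0.0, -0.3, 0.8]
gripper_width: 0.085
finger_force: 0.0
clock: 16.95
position: [0.5044, 0.4112, 0.0418]
orientation: [0.001, 1.0, -0.0, -0.001]
force: [-0.2, 0.0, -0.1]
gripper_width: 0.0856
finger_force: 0.0
clock: 17.12
position: [0.5061, 0.4127, 0.0463]
orientation: [-0.001, 1.0, 0.0, 0.002]
force: [-0.4, -0.3, 0.9]
gripper_width: 0.0852
finger_force: 0.0
```

```bash
python3 -m pendant '[{"ax":0,"ay":0,"az":0,"x":0,"y":0.1,"z":0.8,"fingers":1},{"ax":0,"ay":0,"az":0,"x":0,"y":0,"z":0,"fingers":1},{"ax":0,"ay":0,"az":0,"x":0,"y":0,"z":0,"fingers":0.45},{"ax":0,"ay":0,"az":0,"x":0,"y":0,"z":0,"fingers":0.45},{"ax":0,"ay":0,"az":0,"x":0,"y":0,"z":0,"fingers":0.45}]' 35
python3 -m pendant '[{"ax":0,"ay":0,"az":0,"x":0,"y":0,"z":0,"fingers":0.45},{"ax":0,"ay":0,"az":0,"x":0,"y":0,"z":0,"fingers":0.45},{"ax":0,"ay":0,"az":0,"x":0,"y":0,"z":0,"fingers":0.45},{"ax":0,"ay":0,"az":0,"x":0,"y":0,"z":0,"fingers":0.45}]'
```

```text
clock: 17.53
position: [0.505, 0.4113, 0.0357]
orientation: [-0.0, 1.0, 0.0, 0.0]
force: [-0.0, 0.1, 9.5]
gripper_width: 0.0518
finger_force: 8.5
clock: 17.87
position: [0.5052, 0.4112, 0.0359]
orientation: [-0.0, 1.0, 0.0, 0.0]
force: [-0.6, -0.0, 2.8]
gripper_width: 0.0513
finger_force: 36.1
```

```bash
python3 -m pendant '[{"ax":0,"ay":0,"az":0,"x":0,"y":0,"z":-1,"fingers":0.45},{"ax":0,"ay":0,"az":0,"x":0,"y":0,"z":-2.5,"fingers":0.45},{"ax":0,"ay":0,"az":0,"x":0,"y":0,"z":-3.5,"fingers":0.45},{"ax":0,"ay":0,"az":0,"x":0,"y":0,"z":-3.5,"fingers":0.45},{"ax":0,"ay":0,"az":0,"x":0,"y":0,"z":-3.5,"fingers":0.45}]'
python3 -m pendant '[{"ax":0,"ay":0,"az":0,"x":0,"y":0,"z":-2.5,"fingers":0.45},{"ax":0,"ay":0,"az":0,"x":-0.1,"y":1.5,"z":0,"fingers":0.45},{"ax":0,"ay":0,"az":0,"x":-0.1,"y":3,"z":0,"fingers":0.45},{"ax":0,"ay":0,"az":0,"x":-0.1,"y":3,"z":0,"fingers":0.45},{"ax":0,"ay":0,"az":0,"x":-0.1,"y":3,"z":0,"fingers":0.45}]'
python3 -m pendant '[{"ax":0,"ay":0,"az":0,"x":-0.1,"y":3,"z":0,"fingers":0.45},{"ax":0,"ay":0,"az":0,"x":-0.1,"y":3,"z":0,"fingers":0.45},{"ax":0,"ay":0,"az":0,"x":-0.1,"y":3,"z":0,"fingers":0.45},{"ax":0,"ay":0,"az":0,"x":-0.1,"y":3,"z":0,"fingers":0.45},{"ax":0,"ay":0,"az":0,"x":-0.1,"y":3,"z":0,"fingers":0.45}]'
python3 -m pendant '[{"ax":0,"ay":0,"az":0,"x":-0.1,"y":3,"z":0,"fingers":0.45},{"ax":0,"ay":0,"az":0,"x":-0.1,"y":3,"z":0,"fingers":0.45},{"ax":0,"ay":0,"az":0,"x":-0.1,"y":3,"z":0,"fingers":0.45},{"ax":0,"ay":0,"az":0,"x":-0.1,"y":3,"z":0,"fingers":0.45},{"ax":0,"ay":0,"az":0,"x":-0.1,"y":3,"z":0,"fingers":0.45}]'
```

```text
clock: 18.28
position: [0.5043, 0.4105, 0.1763]
orientation: [0.001, 1.0, 0.0, -0.001]
force: [0.6, 0.5, -0.5]
gripper_width: 0.051
finger_force: 35.9
clock: 18.7
position: [0.5004, 0.305, 0.2002]
orientation: [0.0, 1.0, 0.001, -0.0]
force: [0.4, -0.3, -1.1]
gripper_width: 0.0513
finger_force: 36.0
clock: 19.12
position: [0.4954, 0.1545, 0.2003]
orientation: [0.0, 1.0, 0.0, -0.0]
force: [0.3, -1.2, -1.1]
gripper_width: 0.0517
finger_force: 36.0
clock: 19.53
position: [0.4904, 0.0046, 0.2004]
orientation: [0.0, 1.0, 0.0, -0.0]
force: [-0.5, 0.5, -1.7]
gripper_width: 0.0513
finger_force: 36.0
```

```bash
python3 -m pendant '[{"ax":0,"ay":0,"az":0,"x":0,"y":3,"z":0,"fingers":0.45},{"ax":0,"ay":0,"az":0,"x":0,"y":3,"z":0,"fingers":0.45},{"ax":0,"ay":0,"az":0,"x":0,"y":3,"z":0,"fingers":0.45},{"ax":0,"ay":0,"az":0,"x":0,"y":3,"z":0,"fingers":0.45},{"ax":0,"ay":0,"az":0,"x":0,"y":1.7,"z":0,"fingers":0.45}]'
python3 -m pendant '[{"ax":0,"ay":0,"az":0,"x":0,"y":0.4,"z":1,"fingers":0.45},{"ax":0,"ay":0,"az":0,"x":0,"y":0,"z":2.5,"fingers":0.45},{"ax":0,"ay":0,"az":0,"x":0,"y":0,"z":2.5,"fingers":0.45},{"ax":0,"ay":0,"az":0,"x":0,"y":0,"z":2.5,"fingers":0.45},{"ax":0,"ay":0,"az":0,"x":0,"y":0,"z":1.5,"fingers":0.45}]'
python3 -m pendant '[{"ax":0,"ay":0,"az":0,"x":0,"y":0,"z":0,"fingers":0.45},{"ax":0,"ay":0,"az":0,"x":0,"y":0,"z":0,"fingers":0.45},{"ax":0,"ay":0,"az":0,"x":0,"y":0,"z":0,"fingers":0.45},{"ax":0,"ay":0,"az":0,"x":0,"y":0,"z":0,"fingers":0.45}]'
```

```text
clock: 19.95
position: [0.4904, -0.1338, 0.2002]
orientation: [0.0, 1.0, -0.001, -0.001]
force: [-0.3, 0.1, -1.5]
gripper_width: 0.0514
finger_force: 36.1
clock: 20.37
position: [0.4896, -0.1337, 0.0964]
orientation: [-0.001, 1.0, 0.0, -0.002]
force: [-0.5, -0.2, -1.6]
gripper_width: 0.0509
finger_force: 36.1
clock: 20.7
position: [0.492, -0.135, 0.1022]
orientation: [0.0, 1.0, 0.0, 0.001]
force: [0.2, 0.5, -0.8]
gripper_width: 0.0512
finger_force: 36.1
```

```bash
python3 -m pendant '[{"ax":0,"ay":0,"az":0,"x":-0.2,"y":0.1,"z":1.5,"fingers":0.45},{"ax":0,"ay":0,"az":0,"x":0,"y":0,"z":1.5,"fingers":0.45},{"ax":0,"ay":0,"az":0,"x":0,"y":0,"z":1,"fingers":0.45},{"ax":0,"ay":0,"az":0,"x":0,"y":0,"z":0.7,"fingers":0.45},{"ax":0,"ay":0,"az":0,"x":0,"y":0,"z":0,"fingers":0.45}]'
python3 -m pendant '[{"ax":0,"ay":0,"az":0,"x":0,"y":0,"z":0,"fingers":0.45},{"ax":0,"ay":0,"az":0,"x":0,"y":0,"z":0.5,"fingers":0.45},{"ax":0,"ay":0,"az":0,"x":0,"y":0,"z":0.5,"fingers":0.45},{"ax":0,"ay":0,"az":0,"x":0,"y":0,"z":0.4,"fingers":0.45},{"ax":0,"ay":0,"az":0,"x":0,"y":0,"z":0,"fingers":0.45}]'
python3 -m pendant '[{"ax":0,"ay":0,"az":0,"x":0,"y":0,"z":0.1,"fingers":0.45},{"ax":0,"ay":0,"az":0,"x":0,"y":0,"z":0,"fingers":0.45},{"ax":0,"ay":0,"az":0,"x":0,"y":0,"z":0,"fingers":0.45}]'
python3 -m pendant '[{"ax":0,"ay":0,"az":0,"x":0,"y":0,"z":0.2,"fingers":0.45},{"ax":0,"ay":0,"az":0,"x":0,"y":0,"z":0,"fingers":0.45},{"ax":0,"ay":0,"az":0,"x":0,"y":0,"z":0,"fingers":0.45}]'
```

```text
clock: 21.12
position: [0.4886, -0.1357, 0.0521]
orientation: [-0.0, 1.0, 0.0, -0.001]
force: [-0.9, -1.0, -1.2]
gripper_width: 0.0513
finger_force: 36.1
clock: 21.53
position: [0.4886, -0.1358, 0.0382]
orientation: [-0.0, 1.0, 0.0, -0.001]
force: [0.7, 0.3, -0.9]
gripper_width: 0.0511
finger_force: 36.1
clock: 21.78
position: [0.4892, -0.136, 0.0384]
orientation: [0.0, 1.0, 0.0, 0.0]
force: [1.2, 0.1, -0.7]
gripper_width: 0.0512
finger_force: 36.1
clock: 22.03
position: [0.4891, -0.136, 0.0362]
orientation: [-0.0, 1.0, 0.0, -0.0]
force: [-0.2, 0.3, -1.4]
gripper_width: 0.0507
finger_force: 36.1
```

```bash
python3 -m pendant '[{"ax":0,"ay":0,"az":0,"x":0,"y":0,"z":0.15,"fingers":0.45},{"ax":0,"ay":0,"az":0,"x":0,"y":0,"z":0,"fingers":0.45},{"ax":0,"ay":0,"az":0,"x":0,"y":0,"z":0,"fingers":0.45},{"ax":0,"ay":0,"az":0,"x":0,"y":0,"z":0,"fingers":0.45}]'
python3 -m pendant '[{"ax":0,"ay":0,"az":0,"x":0,"y":0,"z":-0.1,"fingers":0.9},{"ax":0,"ay":0,"az":0,"x":0,"y":0,"z":0,"fingers":0.9},{"ax":0,"ay":0,"az":0,"x":0,"y":0,"z":0,"fingers":0.9},{"ax":0,"ay":0,"az":0,"x":0,"y":0,"z":0,"fingers":0.9},{"ax":0,"ay":0,"az":0,"x":0,"y":0,"z":-1,"fingers":0.9}]'
python3 -m pendant '[{"ax":0,"ay":0,"az":0,"x":0,"y":0,"z":-3,"fingers":0.9},{"ax":0,"ay":0,"az":0,"x":0,"y":0,"z":-4,"fingers":0.9},{"ax":0,"ay":0,"az":0,"x":0,"y":0,"z":-4,"fingers":1},{"ax":0,"ay":0,"az":0,"x":0,"y":0,"z":-2.5,"fingers":1},{"ax":0,"ay":0,"az":0,"x":0,"y":0,"z":0,"fingers":1}]'
python3 -m pendant '[{"ax":0,"ay":0,"az":0,"x":0.7,"y":-4,"z":0,"fingers":1},{"ax":0,"ay":0,"az":0,"x":0.7,"y":-4,"z":0,"fingers":1},{"ax":0,"ay":0,"az":0,"x":0.7,"y":-4,"z":0,"fingers":1},{"ax":0,"ay":0,"az":0,"x":0.6,"y":-4,"z":0,"fingers":1},{"ax":0,"ay":0,"az":0,"x":0,"y":-4,"z":0,"fingers":1}]'
python3 -m pendant '[{"ax":0,"ay":0,"az":0,"x":0,"y":-4,"z":0,"fingers":1},{"ax":0,"ay":0,"az":0,"x":0,"y":-4,"z":0,"fingers":1},{"ax":0,"ay":0,"az":0,"x":0,"y":0,"z":0,"fingers":1},{"ax":0,"ay":0,"az":0,"x":0,"y":0,"z":0,"fingers":1},{"ax":0,"ay":0,"az":0,"x":0,"y":0,"z":0,"fingers":1}]'
python3 - <<'E'
from h import *
cv2.imwrite("pics/s5.png",np.hstack([cv2.resize(r.capture(n)[y:y+w*6//5,x:x+w],(400,480),interpolation=2) for n,x,y,w in(("side",280,130,120),("side",270,200,130))]))
E
```

```text
clock: 22.37
position: [0.4894, -0.1361, 0.0358]
orientation: [0.0, 1.0, 0.0, 0.0]
force: [-3.0, 1.2, 5.8]
gripper_width: 0.0514
finger_force: 36.3
clock: 22.78
position: [0.4878, -0.1355, 0.0437]
orientation: [-0.001, 1.0, 0.0, -0.002]
force: [0.3, 0.5, -0.2]
gripper_width: 0.0767
finger_force: 0.0
clock: 23.2
position: [0.4916, -0.1368, 0.1894]
orientation: [0.002, 1.0, 0.0, 0.006]
force: [0.6, 0.3, 0.8]
gripper_width: 0.0854
finger_force: 0.0
clock: 23.62
position: [0.5163, 0.0658, 0.1807]
orientation: [-0.0, 1.0, -0.0, 0.0]
force: [0.4, -0.1, -1.0]
gripper_width: 0.085
finger_force: 0.0
clock: 24.03
position: [0.5159, 0.1437, 0.1807]
orientation: [0.0, 1.0, 0.001, -0.0]
force: [0.6, -0.6, 0.2]
gripper_width: 0.0853
finger_force: 0.0
```

View pics/s5.png

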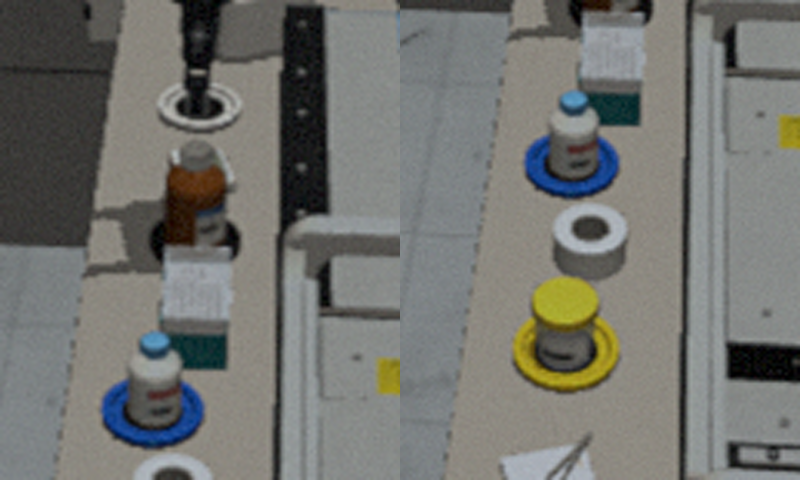

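The blue-cap bottle stands upright in the blue recess (left half, 153,385) and the jar is still in the yellow one. The gripper is over the amber bottle, so I pick it up again.

```bash
python3 -m pendant '[{"ax":0,"ay":0,"az":0,"x":0.2,"y":0,"z":2,"fingers":1},{"ax":0,"ay":0,"az":0,"x":0,"y":0,"z":2.5,"fingers":1},{"ax":0,"ay":0,"az":0,"x":0,"y":0,"z":2,"fingers":1},{"ax":0,"ay":0,"az":0,"x":0,"y":0,"z":1,"fingers":1},{"ax":0,"ay":0,"az":0,"x":0,"y":0,"z":0,"fingers":1}]'
python3 -m pendant '[{"ax":0,"ay":0,"az":0,"x":0,"y":0,"z":1.5,"fingers":1},{"ax":0,"ay":0,"az":0,"x":0,"y":0,"z":1.5,"fingers":1},{"ax":0,"ay":0,"az":0,"x":0,"y":0,"z":0.8,"fingers":1},{"ax":0,"ay":0,"az":0,"x":0,"y":0,"z":0,"fingers":1},{"ax":0,"ay":0,"az":0,"x":0,"y":0,"z":0,"fingers":1}]'
```

```text
clock: 24.55
position: [0.5167, 0.1424, 0.1028]
orientation: [0.001, 1.0, -0.001, -0.003]
force: [-0.4, -1.0, -0.5]
gripper_width: 0.0855
finger_force: 0.0
clock: 24.97
position: [0.5183, 0.1438, 0.0686]
orientation: [-0.0, 1.0, -0.0, 0.0]
force: [-0.0, -0.5, -0.4]
gripper_width: 0.0856
finger_force: 0.0
```

```bash
python3 -m pendant '[{"ax":0,"ay":0,"az":0,"x":0,"y":0,"z":0.2,"fingers":1},{"ax":0,"ay":0,"az":0,"x":0,"y":0,"z":0,"fingers":0.6},{"ax":0,"ay":0,"az":0,"x":0,"y":0,"z":0,"fingers":0.6},{"ax":0,"ay":0,"az":0,"x":0,"y":0,"z":0,"fingers":0.6},{"ax":0,"ay":0,"az":0,"x":0,"y":0,"z":0,"fingers":0.6}]' 40
python3 -m pendant '[{"ax":0,"ay":0,"az":0,"x":0,"y":0,"z":0,"fingers":0.6},{"ax":0,"ay":0,"az":0,"x":0,"y":0,"z":0,"fingers":0.6},{"ax":0,"ay":0,"az":0,"x":0,"y":0,"z":0,"fingers":0.6}]'
python3 -m pendant '[{"ax":0,"ay":0,"az":0,"x":0,"y":0,"z":-1,"fingers":0.6},{"ax":0,"ay":0,"az":0,"x":0,"y":0,"z":-2.5,"fingers":0.6},{"ax":0,"ay":0,"az":0,"x":0,"y":0,"z":-3,"fingers":0.6},{"ax":0,"ay":0,"az":0,"x":0,"y":0,"z":-2,"fingers":0.6},{"ax":0,"ay":0,"az":0,"x":0,"y":-1,"z":0,"fingers":0.6}]'
python3 -m pendant '[{"ax":0,"ay":0,"az":0,"x":-0.2,"y":-2.5,"z":0,"fingers":0.6},{"ax":0,"ay":0,"az":0,"x":-0.2,"y":-3,"z":0,"fingers":0.6},{"ax":0,"ay":0,"az":0,"x":-0.2,"y":-3,"z":0,"fingers":0.6},{"ax":0,"ay":0,"az":0,"x":0,"y":-3,"z":0,"fingers":0.6},{"ax":0,"ay":0,"az":0,"x":0,"y":-3,"z":0,"fingers":0.6}]'
```

```text
clock: 25.38
position: [0.5187, 0.1443, 0.067]
orientation: [-0.0, 1.0, 0.0, 0.001]
force: [0.3, -0.1, 4.8]
gripper_width: 0.0651
finger_force: 44.3
clock: 25.63
position: [0.5187, 0.1443, 0.067]
orientation: [-0.0, 1.0, 0.0, 0.001]
force: [0.8, 0.9, 5.2]
gripper_width: 0.0653
finger_force: 44.3
clock: 26.05
position: [0.5199, 0.1534, 0.1563]
orientation: [-0.0, 1.0, -0.001, 0.004]
force: [1.1, 0.3, -2.0]
gripper_width: 0.0653
finger_force: 44.4
clock: 26.47
position: [0.5108, 0.3006, 0.1487]
orientation: [0.001, 1.0, 0.0, -0.001]
force: [0.4, 0.1, -2.7]
gripper_width: 0.0649
finger_force: 44.5
```

```bash
python3 -m pendant '[{"ax":0,"ay":0,"az":0,"x":0,"y":-3,"z":0,"fingers":0.6},{"ax":0,"ay":0,"az":0,"x":0,"y":-3,"z":0,"fingers":0.6},{"ax":0,"ay":0,"az":0,"x":0,"y":-3,"z":0,"fingers":0.6},{"ax":0,"ay":0,"az":0,"x":0,"y":-2,"z":0,"fingers":0.6},{"ax":0,"ay":0,"az":0,"x":0,"y":-0.6,"z":0,"fingers":0.6}]'
python3 -m pendant '[{"ax":0,"ay":0,"az":0,"x":0,"y":0,"z":1.5,"fingers":0.6},{"ax":0,"ay":0,"az":0,"x":0,"y":0,"z":2,"fingers":0.6},{"ax":0,"ay":0,"az":0,"x":0,"y":0,"z":1.5,"fingers":0.6},{"ax":0,"ay":0,"az":0,"x":0,"y":0,"z":0,"fingers":0.6},{"ax":0,"ay":0,"az":0,"x":0,"y":0,"z":0,"fingers":0.6}]'
python3 -m pendant '[{"ax":0,"ay":0,"az":0,"x":0,"y":0,"z":0,"fingers":0.6},{"ax":0,"ay":0,"az":0,"x":0,"y":0,"z":0,"fingers":0.6}]'
```

```text
clock: 26.88
position: [0.51, 0.4183, 0.1478]
orientation: [0.001, 1.0, 0.002, -0.002]
force: [-0.6, -0.0, -2.8]
gripper_width: 0.0654
finger_force: 44.6
clock: 27.3
position: [0.5108, 0.4141, 0.0983]
orientation: [0.001, 1.0, 0.0, -0.002]
force: [0.6, -0.1, -1.3]
gripper_width: 0.0651
finger_force: 44.6
clock: 27.47
position: [0.5125, 0.4153, 0.1024]
orientation: [-0.001, 1.0, 0.0, 0.001]
force: [-0.7, 1.2, -1.5]
gripper_width: 0.0653
finger_force: 44.6
```

```bash
python3 -m pendant '[{"ax":0,"ay":0,"az":0,"x":-0.1,"y":-0.1,"z":1,"fingers":0.6},{"ax":0,"ay":0,"az":0,"x":0,"y":0,"z":0.8,"fingers":0.6},{"ax":0,"ay":0,"az":0,"x":0,"y":0,"z":0.6,"fingers":0.6},{"ax":0,"ay":0,"az":0,"x":0,"y":0,"z":0.4,"fingers":0.6},{"ax":0,"ay":0,"az":0,"x":0,"y":0,"z":0.2,"fingers":0.6}]'
python3 -m pendant '[{"ax":0,"ay":0,"az":0,"x":0,"y":0,"z":0.2,"fingers":0.6},{"ax":0,"ay":0,"az":0,"x":0,"y":0,"z":0,"fingers":0.6},{"ax":0,"ay":0,"az":0,"x":0,"y":0,"z":0,"fingers":0.6}]'
python3 -m pendant '[{"ax":0,"ay":0,"az":0,"x":0,"y":0,"z":0.2,"fingers":0.6},{"ax":0,"ay":0,"az":0,"x":0,"y":0,"z":0,"fingers":0.6},{"ax":0,"ay":0,"az":0,"x":0,"y":0,"z":0,"fingers":0.6}]'
```

```text
clock: 27.88
position: [0.5104, 0.4156, 0.0691]
orientation: [0.001, 1.0, 0.0, -0.001]
force: [0.1, -0.1, -2.0]
gripper_width: 0.0653
finger_force: 44.6
clock: 28.13
position: [0.511, 0.4161, 0.0689]
orientation: [-0.0, 1.0, 0.0, 0.0]
force: [-0.3, -0.4, -1.6]
gripper_width: 0.0651
finger_force: 44.6
clock: 28.38
position: [0.511, 0.4161, 0.067]
orientation: [-0.0, 1.0, 0.0, 0.0]
force: [-0.6, -1.0, -2.1]
gripper_width: 0.065
finger_force: 44.8
```

```bash
python3 -m pendant '[{"ax":0,"ay":0,"az":0,"x":0,"y":0,"z":0.15,"fingers":0.6},{"ax":0,"ay":0,"az":0,"x":0,"y":0,"z":0,"fingers":0.6},{"ax":0,"ay":0,"az":0,"x":0,"y":0,"z":0,"fingers":0.6},{"ax":0,"ay":0,"az":0,"x":0,"y":0,"z":0,"fingers":0.6}]'
python3 -m pendant '[{"ax":0,"ay":0,"az":0,"x":0,"y":0,"z":-0.1,"fingers":1},{"ax":0,"ay":0,"az":0,"x":0,"y":0,"z":0,"fingers":1},{"ax":0,"ay":0,"az":0,"x":0,"y":0,"z":0,"fingers":1},{"ax":0,"ay":0,"az":0,"x":0,"y":0,"z":0,"fingers":1},{"ax":0,"ay":0,"az":0,"x":0,"y":0,"z":-1,"fingers":1}]'
python3 -m pendant '[{"ax":0,"ay":0,"az":0,"x":0,"y":0,"z":-3,"fingers":1},{"ax":0,"ay":0,"az":0,"x":0,"y":0,"z":-4,"fingers":1},{"ax":0,"ay":0,"az":0,"x":0,"y":0,"z":-4,"fingers":1},{"ax":0,"ay":0,"az":0,"x":-1,"y":0,"z":-1,"fingers":1},{"ax":0,"ay":0,"az":0,"x":-3,"y":0,"z":0,"fingers":1}]'
python3 -m pendant '[{"ax":0,"ay":0,"az":0,"x":-3,"y":0,"z":0,"fingers":1},{"ax":0,"ay":0,"az":0,"x":-3,"y":0,"z":0,"fingers":1},{"ax":0,"ay":0,"az":0,"x":-2,"y":0,"z":0,"fingers":1},{"ax":0,"ay":0,"az":0,"x":0,"y":0,"z":0,"fingers":1},{"ax":0,"ay":0,"az":0,"x":0,"y":0,"z":0,"fingers":1}]'
python3 - <<'E'
from h import *
cv2.imwrite("pics/s6.png",np.hstack([cv2.resize(r.capture(n)[y:y+h,x:x+w],(400,500),interpolation=2) for n,x,y,w,h in(("side",280,130,88,110),("side",270,210,104,130))]))
cv2.imwrite("pics/t6.png",cv2.resize(r.capture("top")[200:300,100:440],(800,235),interpolation=2))
E
```

```text
clock: 28.72
position: [0.5111, 0.4162, 0.067]
orientation: [-0.0, 1.0, 0.0, 0.001]
force: [-2.7, -1.5, 6.2]
gripper_width: 0.065
finger_force: 45.1
clock: 29.13
position: [0.5099, 0.4152, 0.0737]
orientation: [0.001, 1.0, 0.0, -0.002]
force: [0.1, 0.0, -0.3]
gripper_width: 0.0855
finger_force: 0.0
clock: 29.55
position: [0.4743, 0.4164, 0.2024]
orientation: [-0.003, 1.0, -0.001, 0.004]
force: [0.5, 1.0, 0.8]
gripper_width: 0.0851
finger_force: 0.0
clock: 29.97
position: [0.3904, 0.4163, 0.1975]
orientation: [-0.001, 1.0, 0.001, 0.001]
force: [0.1, -0.2, -0.1]
gripper_width: 0.0855
finger_force: 0.0
```

View pics/s6.png

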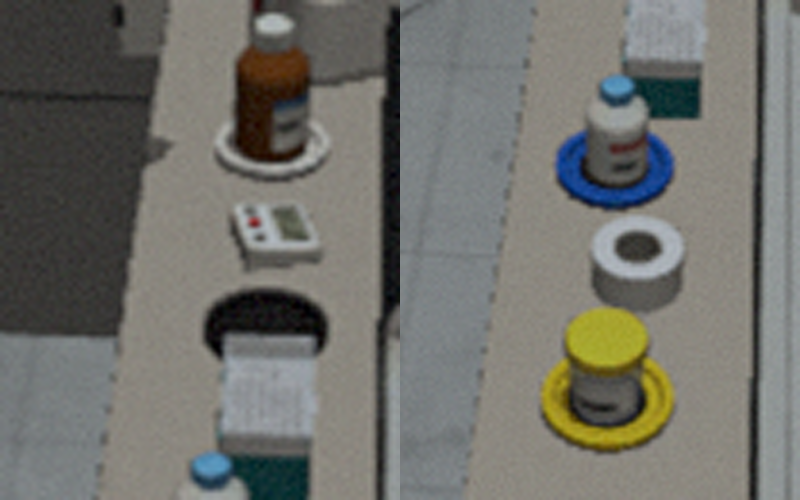

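View pics/t6.png

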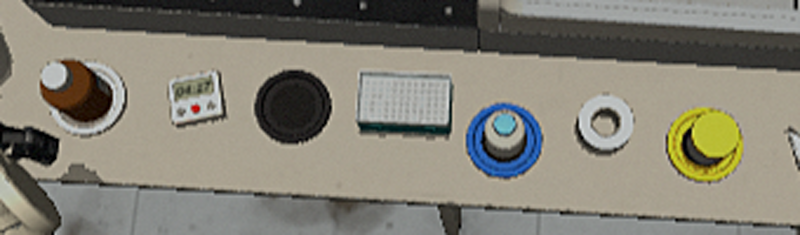

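All three containers stand upright inside their matching rims: amber on white (top crop 85,95), blue-cap on blue (505,138), and jar on yellow (705,143). The black stand (293,105) is empty, the bystanders are where they were, and the gripper is clear.

```bash
python3 -c "
from station import r
print(r.close_job())"
```

```text
the job is handed in; nothing more can be done
None
```

Job handed in at about 30 s of the 122 s allowed: the final pictures show the amber bottle on white, the blue-cap bottle on blue and the jar on yellow, all upright, with the black stand empty and the tip box, label roll and timer where they were.

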